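# Push the last board home and latch the magazine gate

### The arm

A 7-joint arm with a two-finger parallel gripper is mounted at the origin on the work surface. World frame = base frame: x ahead of the robot, y to its left, z up, the work surface at z = 0. Lengths are in m, angles in rad, forces in N, time in s.
With the tool pointing down it reaches from about 0.425 to 0.925 m from the base axis. Payload 6.8 kg.
Tool frame: the origin (TCP) lies at the very end of the fingers, on their centre line; the grasp point (between the pads) lies 19 mm behind it; z points along the fingers, y is the line along which they close (so a half turn about z gives the same grasp; the last joint's range is limited). The gripper opens to 85 mm and grips with 20 to 120 N. Pads are 22 mm wide; open, the fingers measure 114 mm over their backs; the gripper's body (76 mm by 85 mm) begins 54 mm behind the grasp point. The pads swing forward as they close: fully open they stand 13 mm farther back than shut.
Start: joints at [1.148, 0.477, 0.022, 1.555, -0.011, 1.109, -0.083], TCP at [0.209, -0.642, 0.231] pointing down, gripper open.
Joint ranges: [-2.96, 2.96], [-0.34, 2.1], [-1.41, 1.46], [0.24, 2.44], [-1.37, 4.51], [0.17, 1.92], [-2.96, 2.96]. Speed limits (rad/s): [2.39, 2.39, 3.14, 3.14, 3.14, 3.14, 3.14].

### API

Orientations are given as a unit quaternion [w, x, y, z].
In Python, from station import get_obs, read_camera, hand_in gives the robot as it stands.
- The arm moves only by the tool arm_command, never from a script. Its argument "commands" is one flat list of numbers, 7 for each row, row after row: the shift along the tool's x, y, z in m, then the turn, a rotation vector about the tool's x, y, z in degrees, then the opening, from 0 (shut) to 1 (fully open). In form: [tx, ty, tz, rx, ry, rz, fingers, tx, ty, tz, rx, ry, rz, fingers, ...]. A call has 1 to 8 rows; each row is the pose to reach, as a shift and turn from the pose commanded when the call began, along the tool's axes at that moment; what a row does not reach only later rows make up. A row lasts 1/10 s, in which the tool goes at most 50 mm and 8.59 degrees, less where a joint would pass 70% of its speed; a pose out of reach is approached as far as the arm can. A call with a gripper value outside its range is refused whole. The fingers move at their own pace and stop on an object; "force" is the grip in N (left out, the last holds). Time passes only in rows, so rows that repeat a pose let the fingers close. It gives the time, the measured TCP pose, the force, the opening and the grip force at its end, in the units of the state.
- get_obs(): the state, without advancing time (a new reading comes with each control period).
- read_camera(name): name is "scene" or "side" or "wrist"; returns a dict with "img" (384x512x3 uint8, red, green, blue), "camera_matrix" (3x3 intrinsics, pixels), "k1" (the pictures are not rectified: a ray, as slopes to the right and down, at radius r is drawn at 1 + k1 r^2 times it, then the intrinsics apply), "pose" (4x4, takes a point from camera to world coordinates). Camera axes: x right, y down, z forward; pixel columns grow to the right and rows downward; lengths in m; the calibration is good to about 2 mm. A picture is of the moment at which its call begins. There is no depth.
- hand_in(): hands the job in; it is judged then, once.
The state is a dict: "t": time; "q": joint angles; "joint_vel": joint speeds; "joint_torque": joint torques, N m; "eef_pos": TCP position; "tool_rot": TCP orientation; "contact_force": force on the tool from outside, world axes, zero at the start; "torque": the same for the moment, N m; "gripper_width": opening from 0.0 (shut) to 1.0 (fully open); "grasp_force": force on a finger pad.
Only numpy, scipy, OpenCV 4.12 (cv2) and the standard library are available. Lean on these libraries where they do the work, as an engineer would, in place of code of your own. Each camera call takes 0.05 s, during which the arm holds its last target. There are 200 camera calls.

### The job

Push the circuit board that sticks out of the magazine gently all the way home in its slot. Then swing the gate shut without slamming it, with its latch bar lifted over the front lip of the yellow keeper, and let the bar drop fully into the keeper's notch so that the gate stays latched when you let go. Do not force the board or the keeper, and leave everything else on the bench where it is.

Things in the scene. Friction and masses are not known exactly. Their poses are not given: they have to be found in the camera images.
- rack: Board magazine fixed to the bench: black slotted side walls, 160 mm long (x), 124 wide (y), 110 high, open at its -x end (walls end at x = -80 mm). Origin: centre of its underside; +x points into the magazine (push direction), +y to its hinge side, z up. A tie bar crosses its top (to 110 mm high) at x = -60 to -44 mm. Two boards are home in the lowest slots (undersides 29 and 44 mm high).
- slot_mouth (a point): Middle of the mouth of the loose board's slot, at x = -80, y = 0, z = 74 mm in the magazine's frame (level with the board's underside). The slots above and below it are empty, so a finger may reach 15 mm below the board. The rear stop is 158 mm farther in.
- board: The loose green circuit board, 160 (x) x 100 (y) x 2.4 mm thick, about 0.12 kg, level in its slot, sticking 27 to 52 mm out of the open end. Origin: centre of its underside, x along the magazine's x. Home, against the rear stop, its origin lies at x = -2 mm in the magazine's frame, its front edge 2 mm proud of the walls. More than 25 N of finger force on it counts as forcing.
- gate_hinge (a point): Point on the bench plane under the gate's upright hinge axis, at x = -94, y = 66 mm in the magazine's frame.
- gate (a joint): Gate angle (rad): 0 = shut, the gate running from the hinge 128 mm along the magazine's -y; grows as its free end swings out towards -x, to 2.0; at most -0.085 inward. Stays where it is left, but below 0.09 rad a sprung strip (800 N/m, 64 mm from the hinge) bears on the board and pushes the gate open again unless latched. Closing faster than 2.5 rad/s counts as slamming.
- gate_top (a point): Top of the gate's free end, 122 mm from the hinge axis, 116 mm above the bench. The gate is an aluminium frame 8 mm thick, 16 to 116 mm high, 0.3 kg.
- latch_bar (a joint): Angle (rad) of the latch bar, a steel flat 6 mm thick, 16 high, 0.09 kg, centred 8 mm outside the gate's mid-plane. It turns in the plane of the gate about a pin 20 mm from the hinge axis, 110 mm above the bench. 0 = level: so it lies in the bottom of the notch; positive = free end raised (to 0.40). Unsupported it falls to -0.10. Its free end is 170 mm from the hinge axis.
- knob (a point): Middle of the red knob that lifts the bar: upright cylinder 18 mm in diameter, 30 mm high, its middle 40 mm above the bar's centre line and 86 mm from the bar's pin (106 mm from the hinge axis). Its middle is 150 mm above the bench with the bar level. Pinch it from above: the gate's top is 34 mm below its middle with the bar level, 25 mm with the bar hanging.
- bar_end (a point): Point on the bar's centre line 150 mm from its pin, near its free end.
- keeper_bracket: Steel bracket on the magazine's right-hand (-y) wall, carrying the yellow keeper. Axes as the magazine's; origin as point notch_mid. The keeper is clamped on slots anywhere from 10 mm outward (-x) to 10 mm inward (+x) of mid setting. This offset is not reported: it must be felt or seen. Its thumb-tight clamp would slip: more than 15 N on keeper or bracket counts as forcing.
- notch_mid (a point): Middle of the notch floor if the keeper were at mid setting, at x = -102, y = -85, z = 102 mm in the magazine's frame, 151 mm from the hinge axis. Keeper, 14 mm wide (y), from outside in: square lip without ramp, 6 mm thick, top 10 mm above the notch floor (a hanging bar butts on it); notch 10 mm wide; back wall, top 24 mm above the floor, which a raised bar meets when it is over the notch.
- solder_reel: Bystander: reel of solder, 54 mm in diameter, 50 mm high, standing.
- flux_bottle: Bystander: white bottle, 44 mm in diameter, 110 mm high, standing near the magazine's -y side.
- screwdriver: Bystander: blue-handled screwdriver lying, 170 mm long.
- flux_brush: Bystander: brush lying, 150 mm long.
- spare_board: Bystander: green board 120 x 80 mm on 8 mm brass feet.
- parts_tray: Bystander: black divided tray 110 x 80 x 25 mm.
Not all that is in view belongs to the job. Leave any black or red look-alike of the board alone.

How it is judged:
By the outcome, as a careful person would: the job done as asked, in the order asked, and still so for the second after the job is handed in, with the robot touching nothing.
It also fails if it takes over 72 s, if anything falls off the work surface, if the arm or the gripper's body presses on something with over 40 N, if the wrist force passes 120 N, or if a joint passes its speed limit or range.

## Working session

There is one attempt and no reset: what is moved stays moved. The work goes in short steps, Python scripts to look and compute and a tool call to move; the robot and the scene stay as the last step left them, time stands still between calls to the robot, and variables do not carry over. Pictures are saved under pics/ and viewed, at most 10 in all, crops included, and the job is handed in when it is done.

Besides the shell and the picture viewer there is one more tool, called after "Request:" as a command line: name --argument value ..., lists and objects as JSON in quotes. arm_command: Moves the arm, as the interface text tells. Its arguments: {"type":"object","properties":{"commands":{"type":"array","items":{"type":"number"}},"force":{"type":"number"}},"required":["commands"]}

```bash
mkdir -p pics; cat > h.py <<'E'
import numpy as np, cv2
from station import get_obs, read_camera
def px(c,P):
    T=np.linalg.inv(c["pose"]);p=(T[:3,:3]@np.atleast_2d(P).T).T+T[:3,3]
    s=p[:,:2]/p[:,2:];r=(s**2).sum(1,keepdims=True);s=s*(1+c["k1"]*r)
    K=c["camera_matrix"];return s*[K[0,0],K[1,1]]+[K[0,2],K[1,2]]
def ray(c,uv):
    K=c["camera_matrix"];d=(np.array(uv,float)-[K[0,2],K[1,2]])/[K[0,0],K[1,1]];s=d.copy()
    for _ in range(20): s=d/(1+c["k1"]*(s@s))
    return c["pose"][:3,3],c["pose"][:3,:3]@np.r_[s,1]
def onz(c,uv,z):
    o,d=ray(c,uv);return o+d*(z-o[2])/d[2]
def tri(c1,u1,c2,u2):
    o,d=ray(c1,u1);p,e=ray(c2,u2);d/=np.linalg.norm(d);e/=np.linalg.norm(e)
    s=np.linalg.lstsq(np.c_[d,-e],p-o,rcond=None)[0];a=o+s[0]*d;b=p+s[1]*e
    return (a+b)/2,np.linalg.norm(a-b)
E
python3 - <<'E'
from h import *
import pickle
D={n:read_camera(n) for n in("scene","side","wrist")}
pickle.dump(D,open("d0.pkl","wb"))
for n,c in D.items(): print(n,c["camera_matrix"][0,0],c["k1"],c["pose"].round(3).tolist())
cv2.imwrite("pics/a.png",cv2.resize(D["scene"]["img"][...,::-1],(800,600),interpolation=cv2.INTER_CUBIC))
cv2.imwrite("pics/b.png",cv2.resize(D["side"]["img"][...,::-1],(800,600),interpolation=cv2.INTER_CUBIC))
o=get_obs();print({k:o[k] for k in("t","eef_pos","tool_rot","contact_force","gripper_width")})
E
```

```text
scene 385.05952546958025 -0.1186064978438942 [[0.695, 0.398, -0.599, 1.067], [0.719, -0.412, 0.56, -0.534], [-0.023, -0.82, -0.572, 0.677], [0.0, 0.0, 0.0, 1.0]]
side 400.3065146622235 -0.037710623727823474 [[-0.708, -0.48, 0.518, -0.098], [-0.706, 0.463, -0.536, 0.58], [0.017, -0.745, -0.667, 0.822], [0.0, 0.0, 0.0, 1.0]]
wrist 299.251293096156 -0.054600236752206675 [[0.309, -0.916, -0.256, 0.273], [-0.951, -0.298, -0.081, -0.621], [-0.002, 0.269, -0.963, 0.373], [0.0, 0.0, 0.0, 1.0]]
{'t': 0.15, 'eef_pos': array([ 0.20884787, -0.64141222,  0.23055306]), 'tool_rot': array([-6.74882853e-04,  9.87639717e-01,  1.56739626e-01, -1.53409929e-04]), 'contact_force': array([-0.46681488, -0.4281349 ,  0.20474982]), 'gripper_width': 0.9999815734260973}
```

View pics/a.png

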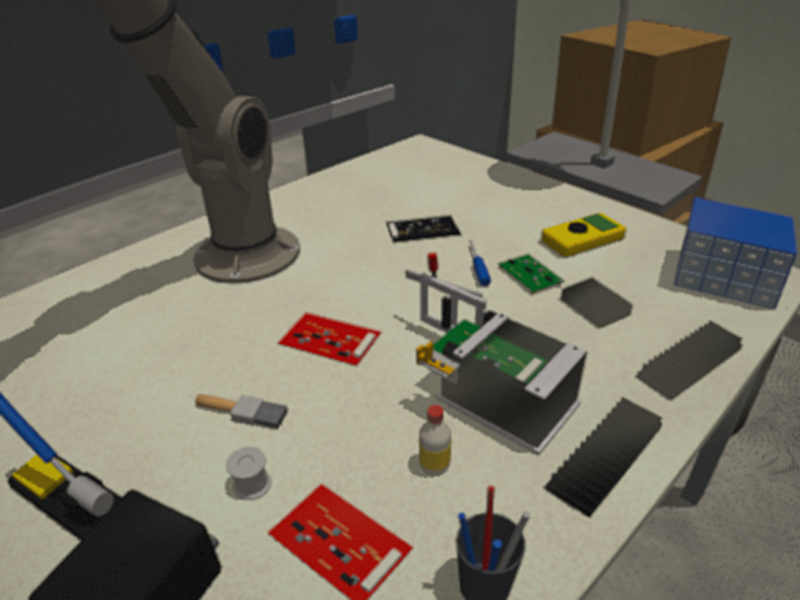

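View pics/b.png

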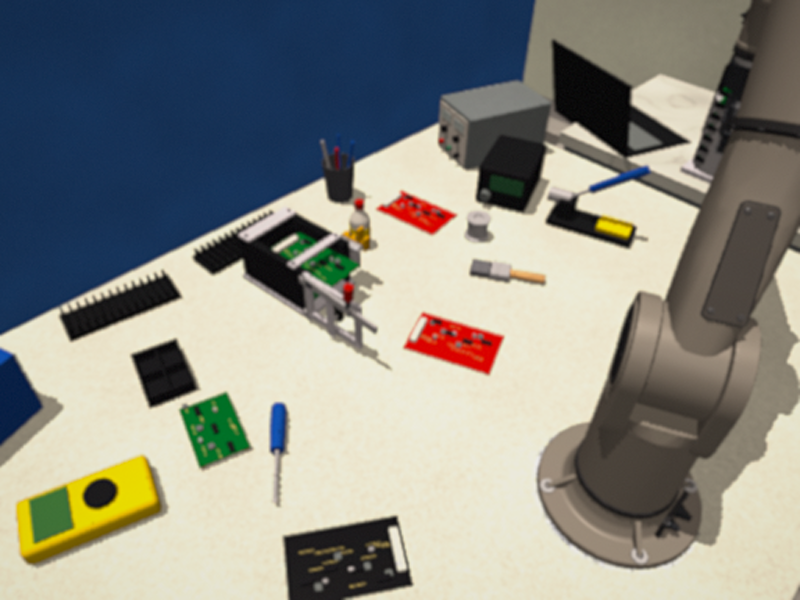

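The scene picture shows the magazine at about (510,380), its keeper at (430,355), the open gate with its red knob at (432,262), and the bottle at (435,440). In the side picture the magazine is at (300,265) and the knob at (348,290). Next I'll zoom in on both.

```bash
python3 - <<'E'
from h import *
import pickle
D=pickle.load(open("d0.pkl","rb"))
def crop(n,x,y,w,h,s,f):
    cv2.imwrite(f,cv2.resize(D[n]["img"][y:y+h,x:x+w,::-1],None,fx=s,fy=s,interpolation=cv2.INTER_CUBIC))
crop("scene",245,150,140,140,4.2857143,"pics/c.png")
crop("side",145,120,110,110,5.4545454,"pics/d.png")
for n in("scene","side"):
    im=D[n]["img"].astype(int);R,G,B=im[...,0],im[...,1],im[...,2]
    for nm,m in(("red",(R>100)&(G<60)&(B<70)),("yel",(R>120)&(G>80)&(B<60)),("grn",(G>70)&(R<50)&(B<80))):
        k,l,s,c=cv2.connectedComponentsWithStats(m.astype(np.uint8))
        print(n,nm,[(s[i].tolist(),c[i].round(1).tolist()) for i in range(1,k) if s[i][4]>12])
E
```

```text
scene red [([179, 201, 64, 32, 898], [208.5, 215.7]), ([274, 260, 9, 7, 51], [278.4, 263.1]), ([173, 311, 90, 73, 2715], [215.8, 345.8])]
scene yel [([400, 13, 63, 22, 772], [423.8, 23.8]), ([364, 16, 30, 13, 198], [382.8, 21.9]), ([412, 82, 42, 21, 165], [429.8, 93.2]), ([347, 137, 53, 22, 416], [371.0, 149.1]), ([274, 231, 17, 8, 55], [282.4, 234.6]), ([17, 291, 23, 17, 177], [28.2, 299.5]), ([8, 302, 21, 15, 90], [18.9, 309.6]), ([237, 351, 4, 7, 13], [238.8, 353.8])]
scene grn [([375, 138, 18, 9, 54], [383.5, 142.0]), ([320, 164, 38, 22, 364], [338.9, 174.8]), ([278, 206, 29, 20, 218], [291.9, 214.0]), ([312, 216, 13, 9, 54], [318.5, 219.4]), ([304, 225, 15, 5, 34], [310.0, 226.7]), ([320, 232, 14, 9, 42], [326.6, 236.1]), ([336, 234, 11, 11, 17], [341.9, 238.7])]
side red [([243, 124, 47, 25, 478], [267.5, 136.5]), ([227, 128, 5, 4, 17], [229.4, 129.5]), ([220, 180, 6, 12, 37], [222.2, 184.8]), ([260, 202, 61, 37, 1025], [292.9, 220.5])]
side yel [([381, 139, 24, 13, 203], [392.7, 144.9]), ([221, 145, 15, 12, 84], [228.9, 150.1]), ([11, 292, 91, 66, 2193], [60.0, 323.4])]
side grn [([185, 149, 17, 13, 84], [192.2, 155.6]), ([193, 159, 36, 23, 325], [212.2, 170.6]), ([179, 161, 7, 5, 16], [182.0, 163.0]), ([116, 253, 43, 45, 922], [137.3, 274.4])]
```

View pics/c.png

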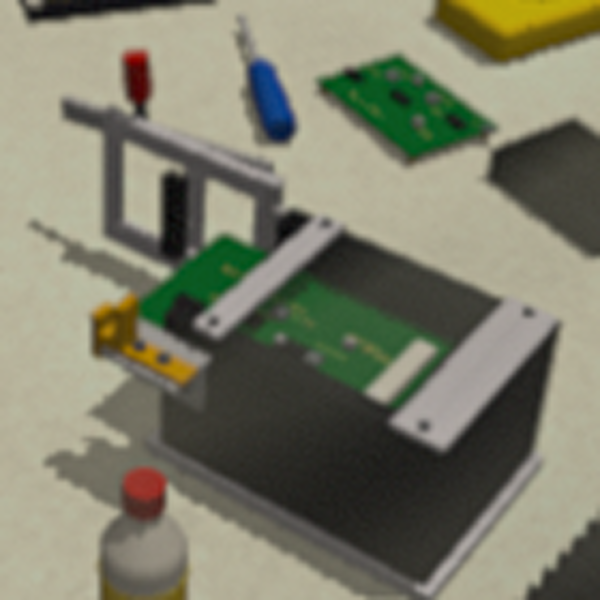

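View pics/d.png

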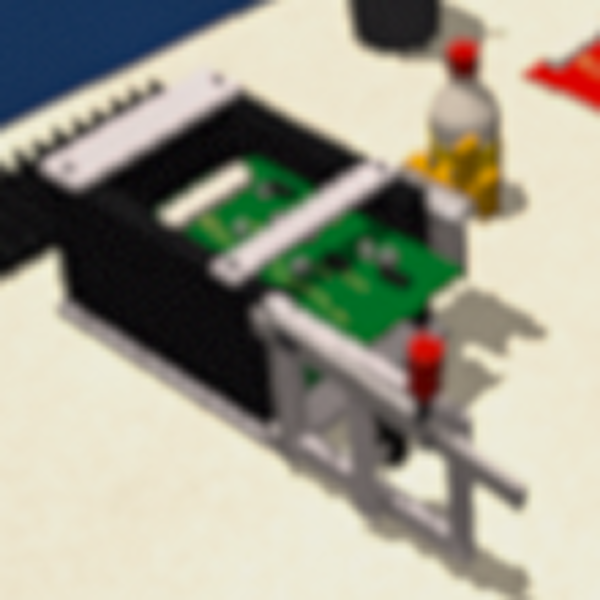

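The scene crop shows four tie-bar holes at (213,322), (325,222), (424,426) and (529,312), the knob at (138,78), and the keeper lip at (95,330). The side crop shows the same holes at (233,265), (378,170), (68,167) and (218,80), the knob at (426,370), and the board's front edge from (365,340) to (463,268).

```bash
python3 - <<'E'
from h import *
import pickle
D=pickle.load(open("d0.pkl","rb"));S,T=D["scene"],D["side"]
a=lambda u,v:((u+.5)/4.2857143-.5+245,(v+.5)/4.2857143-.5+150)
b=lambda u,v:((u+.5)/5.4545454-.5+145,(v+.5)/5.4545454-.5+120)
H={}
for n,p,q in(("f-",(213,322),(378,170)),("f+",(325,222),(233,265)),("r-",(424,426),(218,80)),("r+",(529,312),(68,167)),("knob",(138,78),(426,370)),("gateTopFree",(108,116),(462,430)),("boardcorner-",(140,312),(463,268)),("hingetop",(277,182),(268,300)),("barend",(66,103),(522,494)),("keeper",(95,312),(425,160))):
    P,e=tri(S,a(*p),T,b(*q));H[n]=P;print(n,P.round(4),round(e,4),"z110:",onz(S,a(*p),.11)[:2].round(4),onz(T,b(*q),.11)[:2].round(4))
d=(H["r-"]+H["r+"]-H["f-"]-H["f+"])[:2];e=(H["f+"]+H["r+"]-H["f-"]-H["r-"])[:2]
print("yaw",np.degrees(np.arctan2(d[1],d[0])),np.degrees(np.arctan2(-e[0],e[1])),np.linalg.norm(d)/2,np.linalg.norm(e)/2)
E
```

```text
f- [ 0.6401 -0.0189  0.1096] 0.0028 z110: [ 0.6395 -0.0204] [ 0.6408 -0.0178]
f+ [0.6289 0.0891 0.1115] 0.0018 z110: [0.6273 0.0899] [0.6312 0.0885]
r- [ 0.7664 -0.0076  0.1108] 0.0009 z110: [ 0.7657 -0.0073] [ 0.7678 -0.008 ]
r+ [0.7562 0.1016 0.1115] 0.0011 z110: [0.7552 0.1027] [0.7586 0.1008]
knob [0.4774 0.0927 0.1404] 0.0002 z110: [0.444  0.1281] [0.5032 0.0711]
gateTopFree [0.4605 0.0852 0.1084] 0.0023 z110: [0.4614 0.0826] [0.4601 0.087 ]
boardcorner- [ 0.5787 -0.0171  0.079 ] 0.0072 z110: [ 0.6063 -0.0413] [0.5479 0.0055]
hingetop [0.5891 0.0961 0.1163] 0.0045 z110: [0.5826 0.1011] [0.5972 0.0931]
barend [0.4184 0.0878 0.098 ] 0.0003 z110: [0.4317 0.0748] [0.41  0.096]
keeper [ 0.608  -0.0491  0.1175] 0.0393 z110: [ 0.5892 -0.058 ] [ 0.63   -0.0421]
yaw 5.379335681295243 5.605450567023929 0.12739385191191077 0.10911682906165526
```

Request:
arm_command --commands '[0.035,-0.03,-0.002,0,0,1.5,0,0.07,-0.06,-0.005,0,0,3,0,0.105,-0.09,-0.01,0,0,4.5,0,0.14,-0.12,-0.015,0,0,6,0,0.175,-0.15,-0.02,0,0,7.5,0,0.21,-0.18,-0.02,0,0,9.5,0,0.245,-0.21,-0.02,0,0,11,0,0.28,-0.24,-0.02,0,0,12.5,0]' --force 20

```text
t: 0.95
eef_pos: [0.4015, -0.3252, 0.2513]
tool_rot: [0.0, 0.999, 0.048, 0.0]
contact_force: [0.6, -0.2, 0.3]
gripper_width: 0.002
grasp_force: 0.0
```

Request:
arm_command --commands '[0.016,-0.04,0,0,0,0,0,0.032,-0.08,0,0,0,0,0,0.048,-0.12,0,0,0,0,0,0.065,-0.16,0,0,0,0,0,0.08,-0.2,0,0,0,0,0,0.097,-0.24,0,0,0,0,0,0.113,-0.28,0,0,0,0,0,0.13,-0.315,0,0,0,0,0]'

```text
t: 1.75
eef_pos: [0.4999, 0.0013, 0.2513]
tool_rot: [-0.0, 0.999, 0.049, 0.0]
contact_force: [0.2, -0.6, 0.0]
gripper_width: -0.001
grasp_force: 0.0
```

```bash
python3 - <<'E'
from h import *
import pickle
c=read_camera("wrist");o=get_obs();print(o["eef_pos"],o["tool_rot"],o["t"])
pickle.dump(c,open("w1.pkl","wb"));print(c["pose"].round(3).tolist())
cv2.imwrite("pics/e.png",cv2.resize(c["img"][...,::-1],(800,600),interpolation=cv2.INTER_CUBIC))
E
```

```text
[0.50192884 0.00845278 0.25174649] [-0.00203804  0.99862129  0.05243757  0.00129414] 1.8
[[0.097, -0.959, -0.268, 0.567], [-0.995, -0.093, -0.025, 0.008], [-0.001, 0.269, -0.963, 0.394], [0.0, 0.0, 0.0, 1.0]]
```

View pics/e.png

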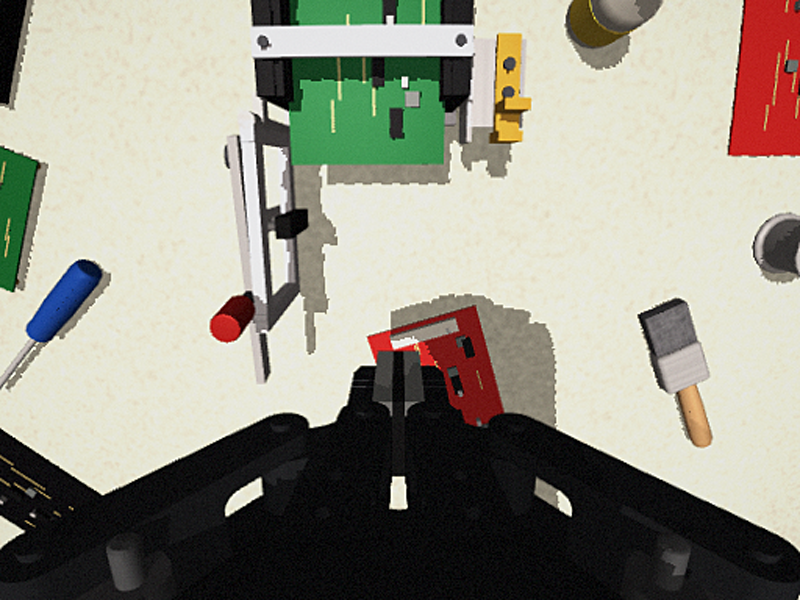

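The wrist picture shows the tie bar's front edge from (253,58) to (474,54) and the board's front edge from (291,164) to (443,163). The yellow keeper has its lip at (510,132–142) and its back wall at (517,97–109). The knob top is at (226,327), and the bar end is at (262,380).

```bash
python3 - <<'E'
from h import *
import pickle
c=pickle.load(open("w1.pkl","rb"));k=lambda u,v:((u+.5)/1.5625-.5,(v+.5)/1.5625-.5)
Q={}
for n,u,v,z in(("tbf+",253,58,.11),("tbf-",474,54,.11),("hole+",264,41.5,.11),("hole-",461,40.5,.11),("bf+",291,164,.0764),("bf-",443,163,.0764),("lipout",510,142,.112),("lipin",510,132,.112),("bwout",517,109.5,.126),("bwin",517,97,.126),("knobtop",226,327,.155),("barend",262,380,.10)):
    Q[n]=onz(c,k(u,v),z)[:2]
e=Q["tbf+"]-Q["tbf-"];y=np.arctan2(-e[0],e[1]);e2=Q["hole+"]-Q["hole-"];e3=Q["bf+"]-Q["bf-"]
print(np.degrees([y,np.arctan2(-e2[0],e2[1]),np.arctan2(-e3[0],e3[1])]),[np.linalg.norm(t) for t in(e,e2,e3)])
y=np.radians(5.45);R=np.array([[np.cos(y),-np.sin(y)],[np.sin(y),np.cos(y)]])
C=(Q["hole+"]+Q["hole-"])/2+R@[.052,0];print("C",C,"Cfromedge",(Q["tbf+"]+Q["tbf-"])/2+R@[.06,0])
for n in Q: print(n,Q[n].round(4),(R.T@(Q[n]-C)*1000).round(1))
print("hinge",C+R@[-.094,.066])
im=c["img"][55:100,315:345].astype(int)
print("\n".join("".join("Y" if p[0]>110 and p[2]<70 else("y" if p[0]>p[2]+40 else".") for p in r) for r in im))
E
```

```text
[6.28087511 5.56029713 5.80384208] [np.float64(0.12419839910923254), np.float64(0.10993997559699208), np.float64(0.10010907070757492)]
C [0.68405214 0.03912194] Cfromedge [0.6843381 0.03877  ]
tbf+ [0.6178 0.0948] [-60.6  61.7]
tbf- [ 0.6314 -0.0287] [-58.8 -62.5]
hole+ [0.627  0.0889] [-52.1  55. ]
hole- [ 0.6376 -0.0205] [-51.9 -55. ]
bf+ [0.5609 0.0781] [-118.9   50.5]
bf- [ 0.571  -0.0215] [-118.3  -49.6]
lipout [ 0.5863 -0.0555] [-106.3  -84.9]
lipin [ 0.5917 -0.0546] [-100.8  -84.6]
bwout [ 0.6025 -0.0536] [-90.  -84.5]
bwin [ 0.6089 -0.0526] [-83.6 -84.2]
knobtop [0.4732 0.0931] [-204.8   73.7]
barend [0.415  0.0878] [-263.2   74. ]
hinge [0.58420859 0.09589574]
..YYYYYYYY..YYYYYy............
..YYYYYY.....YYYYy............
..YYYYY.......YYYy............
..YYYYY.......YYYy............
..YYYYy.......YYY.............
..YYYYy.......YYYy............
..YYYYY......YYYY.............
..YYYYYyYYYYYYYYYyyyyyyyy.....
..YYyYYyYYYYYYYYYYYYYYYYYy....
..YYYYyyYYYYYYYYYYYYYYYYYy....
..YYyyyyYYYYYYYYYYYYYYYYy.....
.yYyyyyyYYYYYYYYYYYYYYYYy.....
..yyyyyyYYYYYYYYYYYYYYYYY.....
..yyyyyyYYYYYYYYYYY
[... 272 characters left out ...]
YYYYYy............
.yYYYYYYYYYYYYYYY.............
.yYYYYYYYYYYYYYYYy............
.yYYYYYYYYYYYYYYYy............
.yYYYYYYYYYYYYYYYy............
.yYyYYYYYYYYYYYYy.............
.yYYYYYYYYYYYYYYYyyy..........
.yyyYYYYYYYYYYYYYYYy..........
yyyyYYYYYYYYYYYYYYYy..........
yyyyYYYYYYYYYYYYYYYy..........
yyyyYYYYYYYYYYYYYYYy..........
yyyYYyYYYYYYYYYYYYYy..........
yyyYYyyyYYYYYYYYYYYy..........
yyyyyyyyyYYYYyyyYyy...........
yyyyyyyyyyyyyy................
..............................
..............................
..............................
..............................
..............................
..............................
..............................
..............................
```

Request:
arm_command --commands '[0.02,-0.01,0.01,0,0,0,0,0.042,-0.02,0.03,0,0,0,0,0.042,-0.02,0.065,0,0,0,0,0.042,-0.02,0.1,0,0,0,0,0.042,-0.02,0.135,0,0,0,0,0.042,-0.02,0.165,0,0,0,0,0.042,-0.02,0.18,0,0,0,0,0.042,-0.02,0.185,0,0,0,0]'

```text
t: 2.6
eef_pos: [0.5388, 0.0228, 0.0648]
tool_rot: [0.0, 0.999, 0.048, -0.001]
contact_force: [-0.3, 0.4, 0.4]
gripper_width: -0.005
grasp_force: 0.0
```

```bash
python3 - <<'E'
from h import *
o=get_obs();print(o["eef_pos"],o["tool_rot"],o["contact_force"],o["q"])
E
```

```text
[0.53881429 0.0227742  0.06483412] [ 8.66573690e-05  9.98832827e-01  4.82799427e-02 -1.42242256e-03] [-0.28285097  0.40766858  0.42347807] [ 0.09691533  0.50006046 -0.31997876  1.99248791  0.23954282  0.68769193
 -1.84723146]
```

Request:
arm_command --commands '[0.007,-0.002,0,0,0,0,0,0.013,-0.002,0,0,0,0,0,0.016,-0.002,0,0,0,0,0,0.019,-0.002,0,0,0,0,0,0.022,-0.002,0,0,0,0,0,0.025,-0.002,0,0,0,0,0,0.028,-0.002,0,0,0,0,0,0.031,-0.002,0,0,0,0,0]'

```text
t: 3.4
eef_pos: [0.5707, 0.028, 0.0663]
tool_rot: [0.0, 0.999, 0.048, -0.0]
contact_force: [-1.5, 0.1, 2.0]
gripper_width: 0.001
grasp_force: 1.0
```

Request:
arm_command --commands '[0.002,0,0,0,0,0,0,0.004,0,0,0,0,0,0,0.006,0,0,0,0,0,0,0.008,0,0,0,0,0,0,0.01,0,0,0,0,0,0,0.012,0,0,0,0,0,0,0.014,0,0,0,0,0,0,0.016,0,0,0,0,0,0]'

```text
t: 4.2
eef_pos: [0.5866, 0.0296, 0.0663]
tool_rot: [0.0, 0.999, 0.048, 0.0]
contact_force: [-1.9, 0.5, 1.4]
gripper_width: 0.002
grasp_force: 0.9
```

Request:
arm_command --commands '[0.0005,0,0,0,0,0,0,0.001,0,0,0,0,0,0,0.0015,0,0,0,0,0,0,0.002,0,0,0,0,0,0,0.0025,0,0,0,0,0,0,0.003,0,0,0,0,0,0,0.0035,0,0,0,0,0,0,0.004,0,0,0,0,0,0]'

```text
t: 5.0
eef_pos: [0.5904, 0.03, 0.0663]
tool_rot: [-0.0, 0.999, 0.048, 0.0]
contact_force: [-1.3, -0.8, 0.7]
gripper_width: -0.004
grasp_force: 0.8
```

Request:
arm_command --commands '[0.0005,0,0,0,0,0,0,0.001,0,0,0,0,0,0,0.0015,0,0,0,0,0,0,0.002,0,0,0,0,0,0]'

```text
t: 5.4
eef_pos: [0.5924, 0.0302, 0.0663]
tool_rot: [0.0, 0.999, 0.048, -0.0]
contact_force: [-2.3, -0.4, 1.0]
gripper_width: -0.001
grasp_force: 1.2
```

Request:
arm_command --commands '[0.0005,0,0,0,0,0,0,0.001,0,0,0,0,0,0,0.001,0,0,0,0,0,0]'

```text
t: 5.7
eef_pos: [0.5925, 0.0302, 0.0662]
tool_rot: [0.0, 0.999, 0.048, -0.001]
contact_force: [-5.4, -0.2, 4.4]
gripper_width: -0.003
grasp_force: 2.6
```

Request:
arm_command --commands '[0.0005,0,0,0,0,0,0,0.0005,0,0,0,0,0,0]'

```text
t: 5.9
eef_pos: [0.5925, 0.0302, 0.0662]
tool_rot: [0.0, 0.999, 0.048, -0.001]
contact_force: [-6.8, -1.1, 5.2]
gripper_width: -0.0
grasp_force: 3.3
```

Request:
arm_command --commands '[-0.01,0,0,0,0,0,0,-0.035,0,0,0,0,0,0,-0.035,0,-0.04,0,0,0,0,-0.035,0,-0.085,0,0,0,0,-0.05,0,-0.13,0,0,0,0.3,-0.075,-0.03,-0.15,0,0,0,0.6,-0.1,-0.06,-0.155,0,0,0,0.7,-0.112,-0.075,-0.155,0,0,0,0.7]'

```text
t: 6.7
eef_pos: [0.474, 0.0967, 0.2229]
tool_rot: [-0.0, 0.999, 0.05, 0.002]
contact_force: [0.3, -1.3, -1.4]
gripper_width: 0.679
grasp_force: 0.0
```

```bash
python3 - <<'E'
from h import *
import pickle
c=read_camera("wrist");o=get_obs();print(o["eef_pos"],o["tool_rot"],o["t"],o["gripper_width"])
im=c["img"].astype(int);R,G,B=im[...,0],im[...,1],im[...,2]
m=((R>90)&(G<60)&(B<70)).astype(np.uint8);k,l,s,ct=cv2.connectedComponentsWithStats(m)
for i in range(1,k):
    if s[i][4]>60: print(s[i],ct[i],onz(c,ct[i],.155))
pickle.dump(c,open("w2.pkl","wb"))
cv2.imwrite("pics/f.png",cv2.resize(c["img"][...,::-1],(800,600),interpolation=cv2.INTER_CUBIC))
E
```

```text
[0.47226274 0.09831584 0.22231842] [-5.40053941e-04  9.98702628e-01  5.09079439e-02  1.07228788e-03] 6.75 0.704417176530348
[ 309  191   90   90 3100] [364.70290323 233.45      ] [0.45537706 0.0095879  0.155     ]
[247 192  24  21 380] [258.52894737 201.87631579] [0.47276951 0.09357668 0.155     ]
```

View pics/f.png

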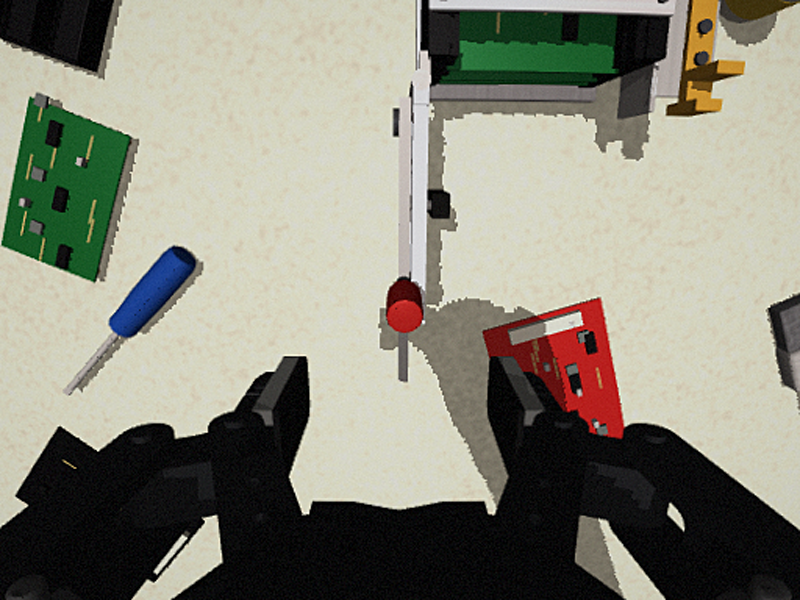

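The wrist picture shows the board home. The knob top is at (404,315), centred between the open fingers, with the gate running up to the hinge at about (420,80). Now I'll descend and pinch it.

Request:
arm_command --commands '[0,0,0.03,0,0,0,0.7,0,0,0.06,0,0,0,0.7,-0.001,0.001,0.085,0,0,0,0.7,-0.001,0.001,0.093,0,0,0,0.7,-0.001,0.001,0.093,0,0,0,0.4,-0.001,0.001,0.093,0,0,0,0.1,-0.001,0.001,0.093,0,0,0,0.05,-0.001,0.001,0.093,0,0,0,0.05]' --force 25

```text
t: 7.55
eef_pos: [0.4753, 0.0934, 0.1296]
tool_rot: [-0.0, 0.999, 0.048, 0.001]
contact_force: [-0.6, 0.4, 4.6]
gripper_width: 0.199
grasp_force: 25.9
```

Request:
arm_command --commands '[0.002,0,-0.004,0,0,0,0.05,0.004,0,-0.008,0,0,0,0.05,0.0065,0,-0.012,0,0,0,0.05,0.009,0,-0.016,0,0,0,0.05,0.011,0,-0.0195,0,0,0,0.05,0.011,0,-0.0195,0,0,0,0.05]'

```text
t: 8.15
eef_pos: [0.4854, 0.0941, 0.1482]
tool_rot: [0.0, 0.999, 0.048, 0.0]
contact_force: [-0.3, 0.4, -3.1]
gripper_width: 0.201
grasp_force: 25.0
```

```bash
python3 - <<'E'
from h import *
o=get_obs();print(o["eef_pos"],o["tool_rot"],o["contact_force"],o["torque"],o["q"],o["gripper_width"])
E
```

```text
[0.4853891  0.0940865  0.14815599] [5.95591037e-05 9.98837726e-01 4.81995143e-02 1.39748287e-05] [-0.29729161  0.35555774 -3.08966761] [-0.05665149  0.33175925 -0.01537211] [ 0.03251527  0.31753059 -0.41313209  2.03758653  0.17260751  0.81911368
 -1.95494441] 0.201413831518276
```

Request:
arm_command --commands '[-0.0003,0.0087,0,0,0,-5,0.05,0.0001,0.0174,0,0,0,-10,0.05,0.0013,0.026,0,0,0,-15,0.05,0.0033,0.0345,0,0,0,-20,0.05,0.0059,0.0428,0,0,0,-25,0.05,0.0093,0.0508,0,0,0,-30,0.05,0.0134,0.0585,0,0,0,-35,0.05,0.0181,0.0658,0,0,0,-40,0.05]'

```text
t: 8.95
eef_pos: [0.5101, 0.0304, 0.1479]
tool_rot: [-0.0, 0.921, 0.389, 0.0]
contact_force: [2.2, 1.6, -4.4]
gripper_width: 0.2
grasp_force: 24.8
```

```bash
python3 - <<'E'
from h import *
o=get_obs();print(o["eef_pos"],o["tool_rot"],o["contact_force"],o["torque"],o["q"],o["gripper_width"])
h=np.array([.585,.096]);y=np.radians(5.5);R=np.array([[np.cos(y),-np.sin(y)],[np.sin(y),np.cos(y)]])
v=R.T@(o["eef_pos"][:2]-h);print(v,np.hypot(*v),"theta",np.degrees(np.arctan2(-v[0],-v[1])-np.arctan2(8,99.4)))
E
```

```text
[0.51008915 0.03036475 0.14785479] [-3.96063977e-05  9.21361081e-01  3.88707491e-01  4.93463649e-04] [ 2.23753107  1.62902867 -4.41629607] [ 0.24084926 -0.28228362  0.05057105] [ 0.25213154  0.35950214 -0.52156892  1.99630573  0.23658494  0.84334928
 -1.1725216 ] 0.19975602999037986
[-0.08085684 -0.05815319] 0.0995972972860646 theta 49.67445360383615
```

Request:
arm_command --commands '[-0.0003,0.0087,0,0,0,-5,0.05,0.0001,0.0174,0,0,0,-10,0.05,0.0013,0.026,0,0,0,-15,0.05,0.0033,0.0345,0,0,0,-20,0.05,0.0059,0.0428,0,0,0,-25,0.05,0.0093,0.0508,0,0,0,-30,0.05,0.0134,0.0585,0,0,0,-35,0.05,0.0181,0.0658,0,0,0,-40,0.05]'

```text
t: 9.75
eef_pos: [0.5697, -0.0024, 0.1477]
tool_rot: [-0.0, 0.733, 0.68, 0.0]
contact_force: [0.2, 2.5, -3.7]
gripper_width: 0.203
grasp_force: 24.8
```

```bash
python3 - <<'E'
from h import *
o=get_obs();print(o["eef_pos"],o["tool_rot"],o["contact_force"],o["torque"],o["q"],o["gripper_width"])
h=np.array([.585,.096]);y=np.radians(5.5);R=np.array([[np.cos(y),-np.sin(y)],[np.sin(y),np.cos(y)]])
v=R.T@(o["eef_pos"][:2]-h);print(v,np.hypot(*v),"theta",np.degrees(np.arctan2(-v[0],-v[1])-np.arctan2(8,99.4)))
c=read_camera("scene");C=c["img"][190:265,240:340,::-1]
w=read_camera("wrist");cv2.imwrite("pics/g.png",np.vstack([cv2.resize(C,(400,300),interpolation=cv2.INTER_CUBIC),cv2.resize(w["img"][...,::-1],(400,300))]))
E
```

```text
[ 0.56973327 -0.00238765  0.14771033] [-1.40020973e-04  7.32871184e-01  6.80367226e-01  4.94854291e-04] [ 0.23774977  2.50390657 -3.71892031] [ 0.44752097 -0.11100939 -0.07444011] [ 0.38969101  0.47604841 -0.63760208  1.85659323  0.34855714  0.92160694
 -0.48292785] 0.20254698303725535
[-0.02462648 -0.09647144] 0.09956506554189644 theta 9.718785250331505
```

View pics/g.png

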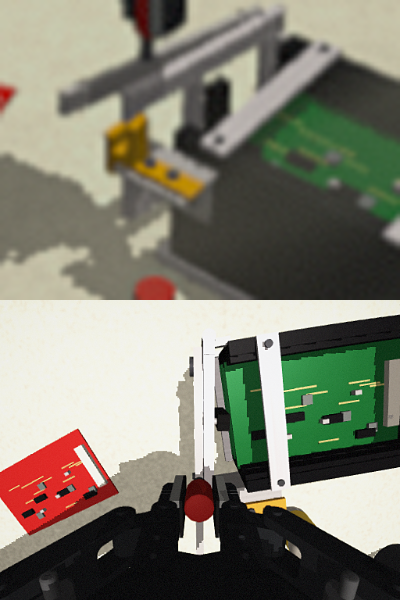

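The view shows the bar raised and its end, at crop (62–66, 92–113), still outside the keeper. I'll check its height before going over the lip.

```bash
python3 - <<'E'
from h import *
c=read_camera("scene")
h=np.array([.585,.096]);y=np.radians(5.5);R=np.array([[np.cos(y),-np.sin(y)],[np.sin(y),np.cos(y)]])
t=np.radians(9.7)
for phi in(0,.06,.1,.125,.16,.2):
  for dz in(8,-8):
    r=(20+150*np.cos(phi)-dz*np.sin(phi))/1e3;z=.11+(150*np.sin(phi)+dz*np.cos(phi))/1e3
    p=[]
    for off in(5,11):
      xy=h+R@(r*np.array([-np.sin(t),-np.cos(t)])+off/1e3*np.array([-np.cos(t),np.sin(t)]))
      p.append(((px(c,np.r_[xy,z])[0]-[240,190]+.5)*4-.5).round(0))
    print(phi,dz,p)
E
```

```text
0 8 [array([ 63., 116.]), array([ 56., 111.])]
0 -8 [array([ 64., 137.]), array([ 57., 132.])]
0.06 8 [array([ 63., 103.]), array([57., 98.])]
0.06 -8 [array([ 63., 125.]), array([ 56., 120.])]
0.1 8 [array([64., 94.]), array([58., 89.])]
0.1 -8 [array([ 63., 117.]), array([ 56., 112.])]
0.125 8 [array([65., 88.]), array([58., 83.])]
0.125 -8 [array([ 63., 112.]), array([ 56., 107.])]
0.16 8 [array([66., 80.]), array([59., 76.])]
0.16 -8 [array([ 63., 104.]), array([57., 99.])]
0.2 8 [array([68., 71.]), array([61., 66.])]
0.2 -8 [array([64., 95.]), array([57., 90.])]
```

Request:
arm_command --commands '[-0.0002,0.0035,0,0,0,-2,0.05,-0.0003,0.007,0,0,0,-4,0.05,-0.0003,0.0087,0,0,0,-5,0.05,-0.0003,0.0104,0,0,0,-6,0.05,-0.0002,0.0122,0,0,0,-7,0.05,-0.0001,0.0139,0,0,0,-8,0.05,0,0.0157,0,0,0,-9,0.05,0.0001,0.0174,0,0,0,-10,0.05]'

```text
t: 10.7
eef_pos: [0.5861, -0.0037, 0.1476]
tool_rot: [-0.001, 0.672, 0.741, -0.0]
contact_force: [-2.0, 3.8, -5.8]
gripper_width: 0.199
grasp_force: 24.8
```

```bash
cat > st.py <<'E'
from h import *
o=get_obs();print(o["t"],o["eef_pos"],o["tool_rot"],o["contact_force"],o["torque"],o["gripper_width"])
h_=np.array([.585,.096]);y=np.radians(5.5);R=np.array([[np.cos(y),-np.sin(y)],[np.sin(y),np.cos(y)]])
v=R.T@(o["eef_pos"][:2]-h_);print(v,np.hypot(*v),"theta",np.degrees(np.arctan2(-v[0],-v[1])-np.arctan2(8,99.4)),"Frack",R.T@o["contact_force"][:2])
E
python3 st.py
```

```text
10.7 [ 0.58613897 -0.00372156  0.14755785] [-5.13703210e-04  6.71639092e-01  7.40878261e-01 -2.62326113e-04] [-1.9619594   3.83046137 -5.84301013] [ 0.75932087  0.41947606 -0.11771284] 0.19851576781042352
[-0.00842416 -0.09937162] 0.09972806095985118 theta 0.24421012746767948 Frack [-1.58579348  4.00087216]
```

Request:
arm_command --commands '[0.0004,0.0009,0,0,0,-0.5,0.05,0.0004,0.0017,0,0,0,-1,0.05,0.0003,0.0026,0,0,0,-1.5,0.05,0.0003,0.0035,0,0,0,-2,0.05,0.0003,0.0043,0,0,0,-2.5,0.05,0.0003,0.0043,0,0,0,-2.5,0.05]'

```text
t: 11.3
eef_pos: [0.5905, -0.0035, 0.1476]
tool_rot: [-0.0, 0.656, 0.755, -0.0]
contact_force: [-3.8, 3.6, -4.1]
gripper_width: 0.204
grasp_force: 24.9
```

```bash
python3 st.py
```

```text
11.3 [ 0.59052838 -0.00348893  0.1476047 ] [-2.19815258e-04  6.55729069e-01  7.54996167e-01 -3.57206310e-04] [-3.75062065  3.57512518 -4.09877419] [ 0.43507336  0.7798527  -0.11788133] 0.20392928826970128
[-0.00403266 -0.09956078] 0.09964241527668945 theta -2.2819408891942348 Frack [-3.39069297  3.91814707]
```

Request:
arm_command --commands '[0,0.0004,0,0,0,-0.25,0.05,0,0.0008,0,0,0,-0.5,0.05,0,0.0008,0,0,0,-0.5,0.05]'

```text
t: 11.6
eef_pos: [0.5914, -0.0034, 0.1477]
tool_rot: [-0.0, 0.652, 0.758, -0.0]
contact_force: [-5.1, 3.0, -3.6]
gripper_width: 0.201
grasp_force: 24.9
```

```bash
python3 st.py
```

```text
11.6 [ 0.59140557 -0.00336937  0.14769111] [-1.07661044e-04  6.52488084e-01  7.57798931e-01 -2.61070707e-04] [-5.05099174  3.00343837 -3.62872995] [ 0.37934287  0.91603854 -0.15824031] 0.2010278811949957
[-0.00314806 -0.09952584] 0.09957561792145124 theta -2.7897202555074423 Frack [-4.73987117  3.47372724]
```

Request:
arm_command --commands '[0,0.0004,0,0,0,-0.25,0.05,0,0.0008,0,0,0,-0.5,0.05,0,0.0008,0,0,0,-0.5,0.05]'

```text
t: 11.9
eef_pos: [0.5923, -0.0033, 0.1478]
tool_rot: [-0.0, 0.649, 0.761, -0.0]
contact_force: [-4.6, 1.7, -3.8]
gripper_width: 0.202
grasp_force: 24.9
```

```bash
python3 st.py
```

```text
11.9 [ 0.5923319  -0.00325504  0.14775668] [-1.64645392e-05  6.49157523e-01  7.60653984e-01 -1.65069462e-04] [-4.62008508  1.73310916 -3.84666337] [ 0.27026064  0.97070458 -0.10408005] 0.2020254764699939
[-0.00221502 -0.09950082] 0.09952547383762707 theta -3.326140324002872 Frack [-4.43270397  2.1679458 ]
```

Request:
arm_command --commands '[0,0.0004,0,0,0,-0.25,0.05,0,0.0008,0,0,0,-0.5,0.05,0,0.0008,0,0,0,-0.5,0.05]'

```text
t: 12.2
eef_pos: [0.5926, -0.0033, 0.1477]
tool_rot: [-0.0, 0.646, 0.763, -0.001]
contact_force: [-6.0, 2.0, -3.1]
gripper_width: 0.195
grasp_force: 25.1
```

```bash
python3 st.py
```

```text
12.2 [ 0.59264462 -0.0032576   0.14771587] [-3.00756892e-04  6.45933761e-01  7.63393138e-01 -6.35028182e-04] [-5.96375166  1.98795913 -3.06765428] [ 0.22363307  1.26758055 -0.15121408] 0.1947101430989034
[-0.001904   -0.09953335] 0.099551555647264 theta -3.5055219559695074 Frack [-5.74575829  2.55040723]
```

Request:
arm_command --commands '[0,-0.001,0,0,0,0.5,0.05,0,-0.0018,0,0,0,0.9,0.05,-0.001,-0.0018,0.0015,0,0,0.9,0.05,-0.002,-0.0018,0.003,0,0,0.9,0.05,-0.003,-0.0018,0.0045,0,0,0.9,0.05,-0.004,-0.0018,0.006,0,0,0.9,0.05,-0.004,-0.0018,0.006,0,0,0.9,0.05]'

```text
t: 12.9
eef_pos: [0.5925, -0.0068, 0.1423]
tool_rot: [0.0, 0.652, 0.758, 0.0]
contact_force: [-5.7, 2.0, -0.5]
gripper_width: 0.199
grasp_force: 25.3
```

```bash
python3 st.py
```

```text
12.9 [ 0.59247394 -0.00680255  0.14227568] [1.29741915e-04 6.51766241e-01 7.58419746e-01 4.88471531e-04] [-5.67660704  2.01383053 -0.45714601] [ 0.72604445  1.14075781 -0.00160559] 0.1994833396955422
[-0.00241366 -0.10304561] 0.10307387195716657 theta -3.259606544425837 Frack [-5.45745596  2.54863792]
```

Request:
arm_command --commands '[-0.001,-0.0003,0.0012,0,0,0,0.05,-0.0018,-0.0005,0.0025,0,0,0,0.05,-0.0024,-0.0005,0.0037,0,0,0,0.05,-0.0024,-0.0005,0.0037,0,0,0,0.05]'

```text
t: 13.3
eef_pos: [0.5926, -0.0089, 0.1392]
tool_rot: [0.0, 0.652, 0.759, 0.001]
contact_force: [-5.5, 3.8, 2.2]
gripper_width: 0.197
grasp_force: 25.5
```

```bash
python3 st.py
```

```text
13.3 [ 0.59259564 -0.00890547  0.13916911] [3.44654586e-04 6.51660058e-01 7.58510707e-01 7.46205940e-04] [-5.50949928  3.79624423  2.17914718] [ 0.81283724  1.26378569 -0.05727417] 0.19697169974235706
[-0.00249408 -0.10515051] 0.10518008513180432 theta -3.2426621710452816 Frack [-5.12028075  4.30682918]
```

Request:
arm_command --commands '[-0.0004,0,0.0008,0,0,0,0.05,-0.0004,-0.001,0.0008,0,0,0.5,0.05,-0.0004,-0.002,0.0008,0,0,1,0.05,-0.0004,-0.002,0.0008,0,0,1,0.05]'

```text
t: 13.7
eef_pos: [0.5918, -0.009, 0.1391]
tool_rot: [0.001, 0.658, 0.753, 0.002]
contact_force: [-4.6, 3.6, 4.3]
gripper_width: 0.201
grasp_force: 25.7
```

```bash
python3 st.py
```

```text
13.7 [ 0.59183817 -0.00898773  0.13913885] [0.00116722 0.65810103 0.75292626 0.00192646] [-4.56995096  3.55104372  4.27779329] [0.95989261 0.95227719 0.13638262] 0.20120439942743523
[-0.00325594 -0.1051598 ] 0.10521019463091259 theta -2.827996255078295 Frack [-4.20855935  3.9727058 ]
```

Request:
arm_command --commands '[0,-0.001,0,0,0,0.5,0.05,0,-0.002,0,0,0,1,0.05,0,-0.002,0,0,0,1,0.05]'

```text
t: 14.0
eef_pos: [0.591, -0.0092, 0.1392]
tool_rot: [0.002, 0.665, 0.747, 0.003]
contact_force: [1.3, 4.4, 2.7]
gripper_width: 0.199
grasp_force: 25.6
```

```bash
python3 st.py
```

```text
14.0 [ 0.59100435 -0.00920079  0.13916001] [0.00180585 0.66487547 0.74694605 0.00299147] [1.30650685 4.44431495 2.69710402] [ 1.12843329 -0.18465402  0.06083556] 0.1986011344574781
[-0.00410635 -0.10529195] 0.10537199545987537 theta -2.3680308850647895 Frack [1.72646066 4.29863108]
```

Request:
arm_command --commands '[0,0,0,0,0,0,0.3,0,0,0,0,0,0,0.5,0,0,0,0,0,0,0.6,0,0,-0.01,0,0,0,0.6,0,0,-0.03,0,0,0,0.6,0,0,-0.06,0,0,0,0.6,0,0,-0.1,0,0,0,0.6]'

```text
t: 14.7
eef_pos: [0.587, -0.0111, 0.2376]
tool_rot: [-0.001, 0.665, 0.747, -0.001]
contact_force: [0.7, -0.2, -0.5]
gripper_width: 0.6
grasp_force: 0.0
```

```bash
python3 - <<'E'
from h import *
s=read_camera("scene");w=read_camera("wrist");o=get_obs();print(o["eef_pos"],o["contact_force"],o["t"])
C=s["img"][190:265,240:340,::-1]
cv2.imwrite("pics/i.png",np.hstack([cv2.resize(C,(400,300),interpolation=cv2.INTER_CUBIC),cv2.resize(w["img"][...,::-1],(400,300))]))
E
```

```text
[ 0.59131943 -0.0098788   0.24357801] [-0.5694977   0.27673603  0.47087275] 14.8
```

View pics/i.png

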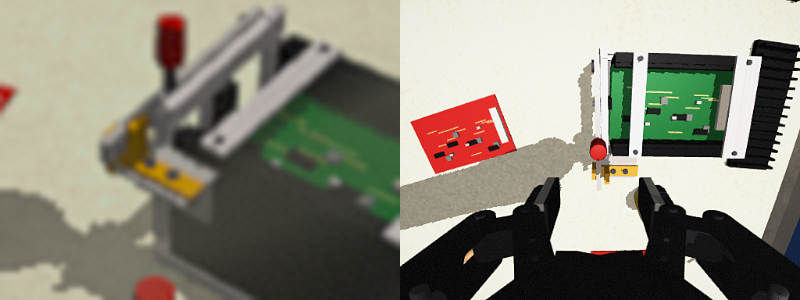

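The gate is shut, the bar lies in the keeper's notch between lip and back wall at crop (130,140), and the robot is clear. I'm handing in.

```bash
python3 -c "
from station import hand_in
print(hand_in())"
```

```text
the job is handed in; nothing more can be done
None
```

I pushed the board home and closed and latched the gate; the bar is in the keeper's notch and held when I let go. I handed the job in at about 15 s with the robot clear; no verdict came back.

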